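# Seat the drive-box cover crisscross and switch the machine back on

### The job

Fasten the sloping cover of the sewing-machine drive box so that it seats flat: turn its four quarter-turn screws clockwise in crisscross order, first one diagonal pair and then the other to about half way, then again one diagonal pair and then the other fully home, never drawing one corner so far ahead that the cover tips. Then switch the machine on by flipping the ball-ended toggle away from the robot, leaving its two neighbours as they are and the things lying around undisturbed.

Things in the scene. Friction and masses are not known exactly. Their poses are not given: they have to be found in the camera images.
- drive_box: grey steel sewing-machine drive box, fixed to the table, 250 deep (x) x 260 wide (y) x 160 high. Origin: centre of its underside; its x points away from the robot (it may be yawed), z up. Its front is 75 high; from there a 200 mm long face slopes up and away at 25 degrees from level (the face's outward normal is (-0.423, 0, 0.906) in the box frame), then a level deck 160 high, 69 deep, runs to the back with a row of three toggles
- cover: aluminium cover plate, 186 (up the slope) x 204 (wide) x 6 thick, lying parallel to the sloping face with its four screws. Springs hold it up; it starts 6 mm above its seat and follows the screws down, tipping if one corner is drawn ahead of the others (a diagonal pair drawn alike leaves it flat). Origin: centre of its underside; z is its outward normal, x up the slope
- seat (a point): where the cover's origin lies when the cover is fully home; z is the outward normal of the sloping face, x points up the slope, y to the left. The cover's present gap is its height along this z (6 mm at the start, 0 when home)
- screw_nl (a joint): turn of the lower left (near the robot, +y side) cover screw: a quarter-turn ramp screw with a black bar-shaped handle. 0 = loose, bar pointing up the slope; grows clockwise seen from above the cover (rotation about the minus outward normal); 1.571 rad (a quarter turn) = home against its stop, bar lying across. It goes down 6 mm evenly over the quarter turn; turns stiffly (about 0.15 N m) and stays where it is left
- screw_nl_grip (a point): on the axis of the lower left (near the robot, +y side) screw, in the middle of its bar handle: the bar is 64 long x 14 wide x 28 tall, this point is 29 mm above the cover's top, 13 mm below the bar's top; 15 mm of free height between bar and cover. x runs along the bar, z is the screw's axis, outward. Screws stand 120 mm apart up the slope and 130 mm apart across
- screw_fr (a joint): turn of the upper right (far from the robot, -y side) cover screw: a quarter-turn ramp screw with a black bar-shaped handle. 0 = loose, bar pointing up the slope; grows clockwise seen from above the cover (rotation about the minus outward normal); 1.571 rad (a quarter turn) = home against its stop, bar lying across. It goes down 6 mm evenly over the quarter turn; turns stiffly (about 0.15 N m) and stays where it is left
- screw_fr_grip (a point): on the axis of the upper right (far from the robot, -y side) screw, in the middle of its bar handle: the bar is 64 long x 14 wide x 28 tall, this point is 29 mm above the cover's top, 13 mm below the bar's top; 15 mm of free height between bar and cover. x runs along the bar, z is the screw's axis, outward. Screws stand 120 mm apart up the slope and 130 mm apart across
- screw_nr (a joint): turn of the lower right (near the robot, -y side) cover screw: a quarter-turn ramp screw with a black bar-shaped handle. 0 = loose, bar pointing up the slope; grows clockwise seen from above the cover (rotation about the minus outward normal); 1.571 rad (a quarter turn) = home against its stop, bar lying across. It goes down 6 mm evenly over the quarter turn; turns stiffly (about 0.15 N m) and stays where it is left
- screw_nr_grip (a point): on the axis of the lower right (near the robot, -y side) screw, in the middle of its bar handle: the bar is 64 long x 14 wide x 28 tall, this point is 29 mm above the cover's top, 13 mm below the bar's top; 15 mm of free height between bar and cover. x runs along the bar, z is the screw's axis, outward. Screws stand 120 mm apart up the slope and 130 mm apart across
- screw_fl (a joint): turn of the upper left (far from the robot, +y side) cover screw: a quarter-turn ramp screw with a black bar-shaped handle. 0 = loose, bar pointing up the slope; grows clockwise seen from above the cover (rotation about the minus outward normal); 1.571 rad (a quarter turn) = home against its stop, bar lying across. It goes down 6 mm evenly over the quarter turn; turns stiffly (about 0.15 N m) and stays where it is left
- screw_fl_grip (a point): on the axis of the upper left (far from the robot, +y side) screw, in the middle of its bar handle: the bar is 64 long x 14 wide x 28 tall, this point is 29 mm above the cover's top, 13 mm below the bar's top; 15 mm of free height between bar and cover. x runs along the bar, z is the screw's axis, outward. Screws stand 120 mm apart up the slope and 130 mm apart across
- switch_ball (a joint): the toggle with a round ball, 24 mm across, on its end; steel, 62 mm long, 12 thick. It hinges 174 mm above the table, 14 mm above the deck. 0 = off, leaning 0.5 rad towards the robot's side (box -x); 1.0 = on, leaning 0.5 rad the other way (box +x), upright at 0.5. Stays where it is left, moved by 1.5 N at the tip. The three toggles stand in a row across the box (box y), 44 mm apart, in any order
- switch_ball_tip (a point): near the end of that toggle, 54 mm from its hinge, the centre of its ball
- switch_a (a joint): a plain straight toggle without a ball, at the start off (leaning to the robot); steel, 62 mm long, 12 thick. It hinges 174 mm above the table, 14 mm above the deck. 0 = off, leaning 0.5 rad towards the robot's side (box -x); 1.0 = on, leaning 0.5 rad the other way (box +x), upright at 0.5. Stays where it is left, moved by 1.5 N at the tip. The three toggles stand in a row across the box (box y), 44 mm apart, in any order
- switch_a_tip (a point): near the end of that toggle, 54 mm from its hinge
- switch_b (a joint): another plain straight toggle without a ball, at the start on (leaning away); steel, 62 mm long, 12 thick. It hinges 174 mm above the table, 14 mm above the deck. 0 = off, leaning 0.5 rad towards the robot's side (box -x); 1.0 = on, leaning 0.5 rad the other way (box +x), upright at 0.5. Stays where it is left, moved by 1.5 N at the tip. The three toggles stand in a row across the box (box y), 44 mm apart, in any order
- switch_b_tip (a point): near the end of that toggle, 54 mm from its hinge
- tape_roll: roll of masking tape lying flat, 110 across, 48 high; a bystander. Origin: centre of underside
- thread_cone: cone of blue thread, 72 across, 145 high; a bystander. Origin: centre of underside
- vent_grille: white plastic louvre grille lying flat, 90 x 200 x 8; a bystander. Origin: centre of underside
- spray_can: spray can, 66 across, 150 high; a bystander. Origin: centre of underside

How it is judged:
By the outcome, as a careful person would: the job done as asked, in the order asked, and still so for the second after the job is handed in, with the robot touching nothing.
It also fails if it takes over 72 s, if anything falls off the work surface, if the arm or the gripper's body presses on something with over 40 N, if the wrist force passes 120 N, or if a joint passes its speed limit or range.

### The arm

A 6-joint arm with a two-finger parallel gripper is mounted at the origin on the work surface. World frame = base frame: x ahead of the robot, y to its left, z up, the work surface at z = 0. Lengths are in m, angles in rad, forces in N, time in s.
With the tool pointing down it reaches from about 0.35 to 0.725 m from the base axis. Payload 6 kg.
Tool frame: the origin (TCP) lies midway between the tips of the shut fingers; the grasp point (between the pads) lies 19 mm behind it; z points along the fingers, y is the line along which they close (so a half turn about z gives the same grasp; the last joint's range is limited). The gripper opens to 85 mm and grips with 20 to 120 N. Pads are 22 mm wide; open, the fingers measure 114 mm over their backs; the gripper's body (76 mm by 85 mm) begins 54 mm behind the grasp point. The pads swing forward as they close: fully open they stand 13 mm farther back than shut.
Start: joints at [1.612, 0.04, 0.085, 0, -1.615, -0.334], TCP at [0.173, 0.574, 0.231] pointing down, gripper open.
Joint ranges: [-2.56, 2.56], [-1.29, 2.01], [-1.08, 1.49], [-3.29, 1.98], [-2.81, -0.18], [-2.99, 2.99]. Speed limits (rad/s): [2.57, 2.57, 3.01, 3.14, 3.14, 3.14].

### API

Orientations are given as a unit quaternion [x, y, z, w].
In Python, from station import sensors, vision, ctrl gives the robot as it stands. The module is installed in compiled form; this text tells all that it offers.
- The arm moves only by the tool drive_tool, never from a script. Its argument "targets" is a list that holds one entry, the list of rows, each a list of 7 numbers: the shift along the tool's x, y, z in mm, then the turn, a rotation vector about the tool's x, y, z in degrees, then the finger opening in mm, from 0 to 85.4. In form: [[[tx, ty, tz, rx, ry, rz, jaw], ...]]. A call has 1 to 8 rows; each row shifts and turns the commanded pose from where the row before left it, along the tool's axes as they then stand; what a row does not reach is not made up. A row lasts 1/12 s, in which the tool goes at most 41.7 mm and 7.16 degrees, less where a joint would pass 70% of its speed; a pose out of reach is approached as far as the arm can. A call with a gripper value outside its range is refused whole. The fingers move at their own pace and stop on an object; "squeeze" is the grip in N (left out, the last holds). Time passes only in rows, so rows that do not move let the fingers close. It gives the time, the measured TCP pose, the force, the opening and the grip force at its end, in the units of the state.
- sensors.get_state(): the state, without advancing time (a new reading comes with each control period).
- vision.camera(name): name is "side" or "top"; returns a dict with "pixels" (400x640x3 uint8, blue, green, red), "fx", "fy", "cx", "cy" (pixels), "R" (3x3) and "t" (3): a world point X has camera coordinates R X + t. Camera axes: x right, y down, z forward; pixel columns grow to the right and rows downward; lengths in m; the calibration is good to about 2 mm. A picture is of the moment at which its call begins. There is no depth.
- ctrl.close_job(): hands the job in; it is judged then, once.
Trained networks look in the newest picture that a camera, given by its name, has taken for a name from the list of things; names that differ only in an ending like _2 or _b are one class to them, and where a whole thing is asked for, a point or a joint stands for the part that bears it (a point fixed in the world has none). Each returns a list of dicts, best first, with "confidence" (0 to 1); they miss things now and then, are a little off and sometimes report something else, mostly with a low value. They report only what shows in the picture. A call takes as long as a camera call.
- vision.boxes_of(camera, thing): "position" ([row, column] in pixels, amid what is visible of it).
- vision.spot_point(camera, thing): "position" ([row, column] in pixels: a listed point, or the origin of a listed thing).
The state is a dict: "time": time; "joint_positions": joint angles; "dq": joint speeds; "joint_efforts": joint torques, N m; "ee_pos": TCP position; "orientation": TCP orientation; "wrist_force": force on the tool from outside, world axes, zero at the start; "moment": the same for the moment, N m; "gripper_width": finger opening in m; "finger_force": force on a finger pad.
Only numpy, scipy, OpenCV 4.12 (cv2) and the standard library are available. Lean on these libraries where they do the work, as an engineer would, in place of code of your own. Each camera call takes 0.05 s, during which the arm holds its last target. There are 200 camera calls.

## Working session

There is one attempt and no reset: what is moved stays moved. The work goes in short steps, Python scripts to look and compute and a tool call to move; the robot and the scene stay as the last step left them, time stands still between calls to the robot, and variables do not carry over. Pictures are saved under pics/ and viewed, at most 10 in all, crops included, and the job is handed in when it is done.

Besides the shell and the picture viewer there is one more tool, called after "Request:" as name([rows], argument=value, ...), one row to a line, values as JSON. drive_tool: Moves the arm, as the interface text tells. Its arguments: {"type":"object","properties":{"targets":{"type":"array","items":{"type":"array","items":{"type":"array","items":{"type":"number"}}}},"squeeze":{"type":"number"}},"required":["targets"]}

```bash
mkdir -p pics; cat > h.py <<'E'
import numpy as np,cv2
from station import sensors,vision,ctrl
def snap(n,f):
    c=vision.camera(n); cv2.imwrite('pics/'+f,c['pixels']); return c
def tri(o):
    A=[];b=[]
    for c,p in o:
        d=np.array([(p[1]-c['cx'])/c['fx'],(p[0]-c['cy'])/c['fy'],1]);R=np.array(c['R']);t=np.array(c['t'])
        d=R.T@d;d/=np.linalg.norm(d);o_=-R.T@t;P=np.eye(3)-np.outer(d,d);A.append(P);b.append(P@o_)
    A=np.vstack(A);b=np.hstack(b);x=np.linalg.lstsq(A,b,rcond=None)[0];return x,np.linalg.norm(A@x-b)
def proj(c,X):
    x=np.array(c['R'])@X+np.array(c['t']);return [x[1]/x[2]*c['fy']+c['cy'],x[0]/x[2]*c['fx']+c['cx']]
E
python3 - <<'E'
from h import *
c={n:snap(n,n+'0.png') for n in('side','top')}
for n in c: print(n,-np.array(c[n]['R']).T@c[n]['t'],np.array(c[n]['R'])[2])
for th in ['drive_box','cover','seat','screw_nl_grip','screw_fr_grip','screw_nr_grip','screw_fl_grip','switch_ball_tip','switch_a_tip','switch_b_tip','tape_roll','thread_cone','vent_grille','spray_can']:
    r={n:vision.spot_point(n,th) for n in c}
    for n in r: print(th,n,[(np.round(q['position']).astype(int).tolist(),round(q['confidence'],2)) for q in r[n][:3]])
    if all(r.values()):
        x,e=tri([(c[n],r[n][0]['position']) for n in c]);print('   ',x.round(4),round(e,4))
s=sensors.get_state();print(s)
E
```

```text
side [ 0.15126716 -0.56662683  0.76778931] [ 0.47829546  0.60226442 -0.63914867]
top [0.3824864  0.0325461  1.17707455] [ 0.2044947   0.00927565 -0.97882372]
drive_box side []
drive_box top [([226, 298], 0.6)]
cover side [([207, 267], 0.93)]
cover top [([233, 298], 0.9)]
    [0.521  0.0922 0.1243] 0.0011
seat side [([210, 270], 0.8)]
seat top [([234, 300], 0.73)]
    [0.5218 0.0869 0.1181] 0.0032
screw_nl_grip side [([208, 223], 0.79)]
screw_nl_grip top [([269, 276], 0.77), ([217, 217], 0.66)]
    [0.4379 0.1396 0.1333] 0.0012
screw_fr_grip side [([193, 302], 0.96)]
screw_fr_grip top [([209, 321], 0.79)]
    [0.5728 0.0379 0.1715] 0.0031
screw_nr_grip side [([237, 266], 0.61), ([191, 245], 0.51)]
screw_nr_grip top [([235, 300], 0.74), ([258, 332], 0.48)]
    [0.5221 0.0975 0.032 ] 0.0125
screw_fl_grip side [([169, 255], 0.69), ([240, 279], 0.67)]
screw_fl_grip top [([218, 268], 0.62)]
    [0.5424 0.1604 0.179 ] 0.0074
switch_ball_tip side [([148, 300], 0.5)]
switch_ball_tip top [([182, 291], 0.65)]
    [0.6197 0.1042 0.2305] 0.0012
switch_a_tip side [([162, 310], 0.57)]
switch_a_tip 
[... 643 characters left out ...]
, 'joint_positions': array([ 1.61167771e+00,  4.02245836e-02,  8.48166216e-02, -9.19672055e-06,
       -1.61548247e+00, -3.33667306e-01]), 'dq': array([-0.00131646,  0.00116442,  0.00094317, -0.00049761, -0.00044014,
       -0.0002742 ]), 'joint_efforts': array([-7.70459110e-05, -3.67923617e+01,  3.47442412e+01,  6.93334982e+00,
       -1.00716195e-03, -4.64405645e-06]), 'ee_pos': array([0.1731634 , 0.57445796, 0.23125462]), 'orientation': array([ 9.89303702e-01, -1.45870430e-01,  4.24685458e-06,  4.70851029e-05]), 'wrist_force': array([-0.3866739 ,  0.3089734 , -0.31523938]), 'moment': array([-0.03247715, -0.01335349, -0.00278264]), 'finger_force': 0.0, 'gripper_width': 0.08525631574276517}
```

```bash
python3 - <<'E'
import cv2
a=cv2.imread('pics/side0.png');b=cv2.imread('pics/top0.png')
cv2.imwrite('pics/s.png',cv2.resize(a[110:290,170:410],None,fx=3.3,fy=3.3,interpolation=2))
cv2.imwrite('pics/t.png',cv2.resize(b[130:320,180:420],None,fx=3.15,fy=3.15,interpolation=2))
E
```

```text
(no output)
```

View pics/s.png

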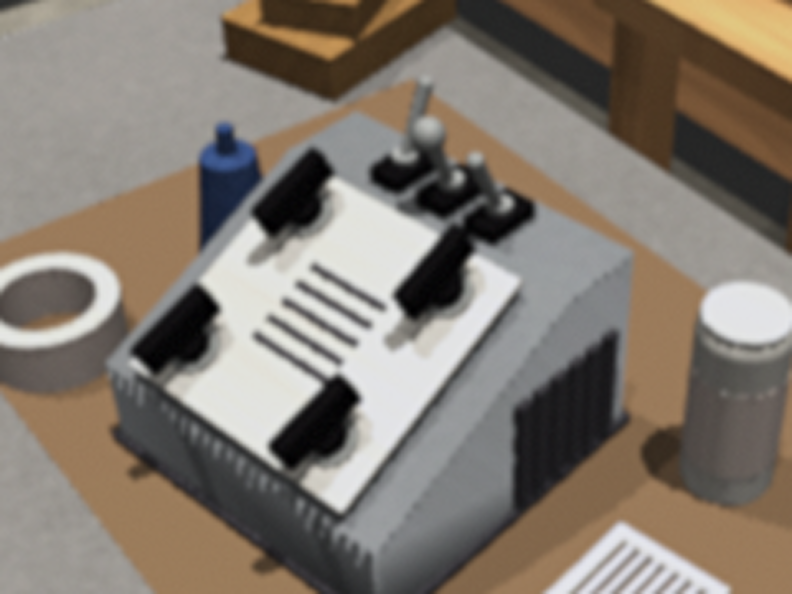

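View pics/t.png

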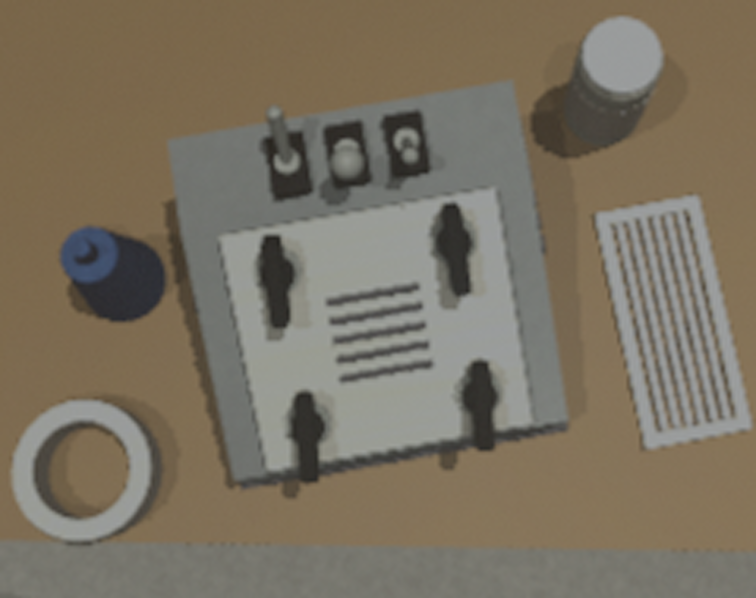

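The side and top crops show four black bars pointing up the slope: nl at top px (268,277), nr (259,333), fl (219,268) and fr (209,324). The ball toggle is the middle one at top px (181,290), the "on" plain toggle is to its left and the "off" plain toggle to its right. The networks' nr and fl guesses were partly wrong, so I'll fit the box pose using my own pixel readings too.

```bash
cat >> h.py <<'E'
from scipy.spatial.transform import Rotation as Ro
th=np.radians(25);SX=np.array([np.cos(th),0,np.sin(th)]);SN=np.array([-np.sin(th),0,np.cos(th)])
def geom(v):
    x,y,yaw,so,hx,by=v; T=lambda p:np.array([x,y,0])+Ro.from_euler('z',yaw).apply(p)
    c=np.array([-.125,0,.075])+SX*so
    D={n:T(c+SX*.06*a+np.array([0,.065*b,0])+SN*.041) for n,a,b in(('nl',-1,1),('nr',-1,-1),('fl',1,1),('fr',1,-1))}
    D['ball']=T([hx-.054*np.sin(.5),by,.174+.054*np.cos(.5)])
    D['seat']=T(c)
    D['bl']=T([.125,.13,.16]);D['br']=T([.125,-.13,.16]);D['f_l']=T([-.125,.13,.075]);D['f_r']=T([-.125,-.13,.075])
    return D
def rows(p0,R0,p1,R1,n):
    "rows of tool-frame shift (mm) + rotvec (deg), straight line/slerp; R as Rotation"
    rv=(R0.inv()*R1).as_rotvec()/n;st=Ro.from_rotvec(rv);R=R0;p=p0.copy()
    out=[]
    for i in range(n):
        d=np.round(R.inv().apply(p0+(p1-p0)*(i+1)/n-p)*1000,1);r=np.round(np.degrees(rv),2)
        out.append([*d,*r]);p=p+R.apply(d/1000);R=R*Ro.from_rotvec(np.radians(r))
    return out
E
python3 - <<'E'
from h import *
from scipy.optimize import least_squares
c={n:snap(n,n+'1.png') for n in('side','top')}
O=[('side','nl',209,223),('top','nl',268.5,277),('side','fr',192.5,302),('top','fr',209,323),('side','nr',237.5,266),('top','nr',258.5,332.5),('side','fl',168.5,257.5),('top','fl',218.5,268),
('side','ball',148.5,300),('top','ball',181.5,290.7),('top','bl',174.4,234),('top','br',156.3,342.9),('side','br',110+255/3.3,170+631/3.3),('side','f_l',110+362/3.3,170+110/3.3),('top','f_l',130+480/3.15,180+236/3.15),('top','f_r',130+424/3.15,180+567/3.15)]
def f(v):
    D=geom(v);return np.concatenate([np.array(proj(c[n],D[k]))-[r,q] for n,k,r,q in O])
s=least_squares(f,[.55,.09,.16,.1,.09,0],loss='soft_l1')
print(s.x.round(4))
for o,r in zip(O,s.fun.reshape(-1,2)):print(o[:2],r.round(1))
np.save('v.npy',s.x);D=geom(s.x)
for k in D:print(k,D[k].round(4))
print(c['top']['fx'],c['side']['fx'])
E
```

```text
[5.539e-01 9.370e-02 1.845e-01 1.018e-01 9.620e-02 5.000e-04]
('side', 'nl') [0.4 0.5]
('top', 'nl') [-0.2  0.1]
('side', 'fr') [-0.1 -0.3]
('top', 'fr') [-0.1  1.9]
('side', 'nr') [ 0.1 -0.9]
('top', 'nr') [0.2 0.3]
('side', 'fl') [-0.5  1.4]
('top', 'fl') [ 0.1 -0.4]
('side', 'ball') [2.4 0.1]
('top', 'ball') [-0.3 -0.5]
('top', 'bl') [-0.  -0.4]
('top', 'br') [-0.2  0.4]
('side', 'br') [-1.1  0.3]
('side', 'f_l') [-0.1 -2.1]
('top', 'f_l') [ 0.4 -1. ]
('top', 'f_r') [-0.3  0.3]
nl [0.4394 0.1384 0.1298]
nr [0.4632 0.0106 0.1298]
fl [0.5463 0.1584 0.1806]
fr [0.5701 0.0306 0.1806]
ball [0.6229 0.1071 0.2214]
seat [0.5218 0.0877 0.118 ]
bl [0.653  0.2444 0.16  ]
br [ 0.7007 -0.0112  0.16  ]
f_l [0.4072 0.1986 0.075 ]
f_r [ 0.4549 -0.057   0.075 ]
451.62751002983276 451.55241475789757
```

```bash
cat >> h.py <<'E'
try: V=np.load('v.npy');G=geom(V)
except Exception: pass
def pose(k,ang,up,dx=0,dy=0):
    "TCP pose at screw k, tool turned ang deg clockwise, up mm above grip"
    B=Ro.from_euler('z',V[2]);x=B.apply(SX);n=B.apply(SN);z=-n;y=np.cross(z,x)
    R=Ro.from_matrix(np.array([x,y,z]).T)*Ro.from_euler('z',ang,degrees=True)
    return G[k]-n*.019+n*up/1000,R
def plan(wps,jaw,start=None):
    "wps: list of (p,R,n)"
    s=sensors.get_state();p,R=(s['ee_pos'],Ro.from_quat(s['orientation'])) if start is None else start
    for p1,R1,n in wps:
        for r in rows(p,R,p1,R1,n):print([float(v) for v in r]+[jaw])
        print('-');p,R=p1,R1
E
python3 - <<'E'
from h import *
p,R=pose('nl',0,70)
s=sensors.get_state();m=s['ee_pos']*.4+p*.6;m[2]=.27
plan([(p,R,16)],45)
print(p)
E
```

```text
[22.6, 21.9, 3.5, 0.37, 1.53, -1.68, 45]
[21.9, 22.6, 3.9, 0.37, 1.53, -1.68, 45]
[21.0, 23.2, 4.3, 0.37, 1.53, -1.68, 45]
[20.3, 23.9, 4.7, 0.37, 1.53, -1.68, 45]
[19.4, 24.5, 5.1, 0.37, 1.53, -1.68, 45]
[18.5, 25.1, 5.5, 0.37, 1.53, -1.68, 45]
[17.7, 25.6, 5.7, 0.37, 1.53, -1.68, 45]
[16.7, 26.2, 6.1, 0.37, 1.53, -1.68, 45]
[15.8, 26.7, 6.3, 0.37, 1.53, -1.68, 45]
[14.9, 27.2, 6.6, 0.37, 1.53, -1.68, 45]
[13.8, 27.6, 6.7, 0.37, 1.53, -1.68, 45]
[12.9, 28.1, 7.0, 0.37, 1.53, -1.68, 45]
[11.8, 28.5, 7.1, 0.37, 1.53, -1.68, 45]
[10.8, 28.9, 7.2, 0.37, 1.53, -1.68, 45]
[9.8, 29.2, 7.2, 0.37, 1.53, -1.68, 45]
[8.7, 29.6, 7.4, 0.37, 1.53, -1.68, 45]
-
[0.41818079 0.13448569 0.17605996]
```

Request:
drive_tool([
  [[22.6, 21.9, 3.5, 0.37, 1.53, -1.68, 45], [21.9, 22.6, 3.9, 0.37, 1.53, -1.68, 45], [21, 23.2, 4.3, 0.37, 1.53, -1.68, 45], [20.3, 23.9, 4.7, 0.37, 1.53, -1.68, 45], [19.4, 24.5, 5.1, 0.37, 1.53, -1.68, 45], [18.5, 25.1, 5.5, 0.37, 1.53, -1.68, 45], [17.7, 25.6, 5.7, 0.37, 1.53, -1.68, 45], [16.7, 26.2, 6.1, 0.37, 1.53, -1.68, 45]],
])

```text
time: 2.27
ee_pos: [0.2962, 0.3532, 0.2036]
orientation: [0.994, -0.028, 0.11, -0.01]
wrist_force: [0.1, -0.6, 1.1]
gripper_width: 0.0448
finger_force: 0.0
```

Request:
drive_tool([
  [[15.8, 26.7, 6.3, 0.37, 1.53, -1.68, 45], [14.9, 27.2, 6.6, 0.37, 1.53, -1.68, 45], [13.8, 27.6, 6.7, 0.37, 1.53, -1.68, 45], [12.9, 28.1, 7, 0.37, 1.53, -1.68, 45], [11.8, 28.5, 7.1, 0.37, 1.53, -1.68, 45], [10.8, 28.9, 7.2, 0.37, 1.53, -1.68, 45], [9.8, 29.2, 7.2, 0.37, 1.53, -1.68, 45], [8.7, 29.6, 7.4, 0.37, 1.53, -1.68, 45]],
])

```text
time: 2.93
ee_pos: [0.4186, 0.1334, 0.1763]
orientation: [0.972, 0.091, 0.216, -0.02]
wrist_force: [0.2, 0.7, -0.4]
gripper_width: 0.0449
finger_force: 0.0
```

```bash
python3 - <<'E'
from h import *
s=sensors.get_state();print(s['joint_positions'],s['time'],s['ee_pos'],s['wrist_force'],s['gripper_width'])
p,R=pose('nl',0,0);plan([(p,R,6)],45)
snap('top','top2.png');snap('side','side2.png')
a=cv2.imread('pics/side2.png')[110:290,130:310];b=cv2.imread('pics/top2.png')[130:320,180:370]
cv2.imwrite('pics/c2.png',np.hstack([cv2.resize(a,(400,400)),cv2.resize(b,(400,400))]))
E
```

```text
[ 1.05236752 -0.92322262 -0.86857154  0.33818325 -1.34403686  0.67541108] 2.9333 [0.41861418 0.13344491 0.1763099 ] [ 0.15758484  0.71483556 -0.39576374] 0.04489040985780218
[-0.1, -0.2, 11.7, -0.01, -0.02, 0.02, 45]
[-0.0, -0.2, 11.7, -0.01, -0.02, 0.02, 45]
[-0.1, -0.1, 11.7, -0.01, -0.02, 0.02, 45]
[-0.1, -0.2, 11.7, -0.01, -0.02, 0.02, 45]
[-0.0, -0.2, 11.6, -0.01, -0.02, 0.02, 45]
[-0.1, -0.2, 11.7, -0.01, -0.02, 0.02, 45]
-
```

View pics/c2.png

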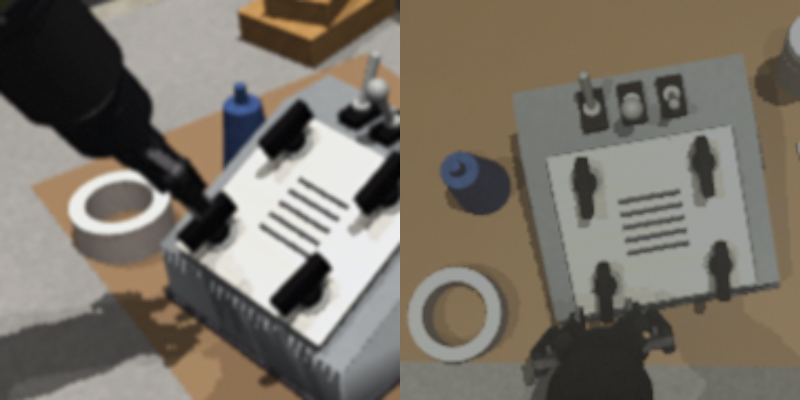

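The gripper sits astride and above the nl bar, with its fingers centred on it (crop columns 575 and 635, bar at 603). Descending and gripping.

Request:
drive_tool([
  [[0, 0, 12, 0, 0, 0, 45], [0, -1, 12, 0, 0, 0, 45], [0, 0, 12, 0, 0, 0, 45], [0, 0, 12, 0, 0, 0, 45], [0, 0, 11, 0, 0, 0, 45], [0, 0, 11, 0, 0, 0, 45], [0, 0, 0, 0, 0, 0, 10], [0, 0, 0, 0, 0, 0, 10]],
], squeeze=50)

```text
time: 3.7
ee_pos: [0.4467, 0.1408, 0.1122]
orientation: [0.972, 0.09, 0.214, -0.019]
wrist_force: [-4.4, -0.5, -3.3]
gripper_width: 0.0231
finger_force: 49.1
```

Request:
drive_tool([
  [[0, 0, 0, 0, 0, 0, 10], [0, 0, 0, 0, 0, 0, 10]],
])

```text
time: 3.87
ee_pos: [0.4466, 0.1409, 0.1122]
orientation: [0.972, 0.09, 0.215, -0.019]
wrist_force: [-1.8, 0.3, -3.4]
gripper_width: 0.0229
finger_force: 49.2
```

```bash
python3 - <<'E'
from h import *
s=sensors.get_state();print(s['joint_positions'],s['ee_pos'],pose('nl',0,0)[0],s['wrist_force'],s['moment'],s['gripper_width'],s['finger_force'])
plan([(*pose('nl',0,0),1)],45)
E
```

```text
[ 0.97139749 -0.81012828 -0.93083836  0.332345   -1.15542423  0.6938309 ] [0.4465853  0.14085167 0.11222283] [0.44726225 0.13991145 0.11261842] [-1.78002719  0.28439247 -3.43769952] [-0.38043601  1.99050935  0.03004796] 0.02285630352979883 49.17121946811676
[0.6, 1.0, -0.2, 0.05, 0.12, -0.0, 45]
-
```

The width reads 23 mm, so the fingertips are closing on the round hub under the 14 mm bar. I'll grip 8 mm higher.

Request:
drive_tool([
  [[0, 0, 0, 0, 0, 0, 40], [0, 0, 0, 0, 0, 0, 40], [0.5, 1, -8, 0, 0, 0, 40], [0, 0, 0, 0, 0, 0, 8], [0, 0, 0, 0, 0, 0, 8], [0, 0, 0, 0, 0, 0, 8], [0, 0, 0, 0, 0, 0, 8]],
])

```text
time: 4.45
ee_pos: [0.4448, 0.1403, 0.122]
orientation: [0.972, 0.09, 0.216, -0.021]
wrist_force: [-5.9, 2.1, 5.6]
gripper_width: 0.0132
finger_force: 48.2
```

```bash
python3 - <<'E'
from h import *
s=sensors.get_state();print(s['joint_positions'],s['ee_pos'],pose('nl',0,8)[0],s['wrist_force'],s['moment'],s['gripper_width'],s['finger_force'])
snap('side','side3.png')
a=cv2.imread('pics/side3.png')[150:270,150:300]
cv2.imwrite('pics/c3.png',cv2.resize(a,None,fx=5,fy=5,interpolation=2))
E
```

```text
[ 0.97671391 -0.82428974 -0.92078048  0.33189095 -1.17543002  0.69550976] [0.44480646 0.1403071  0.1220277 ] [0.44393866 0.13929137 0.11986888] [-5.92396841  2.05947398  5.62554121] [0.65967512 2.3350469  0.25356937] 0.013184819366531302 48.199737668037415
```

Request:
drive_tool([
  [[0, 0, 0.4, 0, 0, 6.5, 8], [0, 0, 0.4, 0, 0, 6.5, 8], [0, 0, 0.5, 0, 0, 6.5, 8], [0, 0, 0.4, 0, 0, 6.5, 8], [0, 0, 0.4, 0, 0, 6.5, 8], [0, 0, 0.5, 0, 0, 6.5, 8], [0, 0, 0.4, 0, 0, 6.5, 8], [0, 0, 0, 0, 0, 0, 8]],
])

```text
time: 5.17
ee_pos: [0.4457, 0.1398, 0.1191]
orientation: [0.93, -0.296, 0.191, -0.103]
wrist_force: [-11.4, -1.0, 7.3]
gripper_width: 0.0129
finger_force: 49.2
```

```bash
python3 - <<'E'
from h import *
s=sensors.get_state();print(s['joint_positions'],s['ee_pos'],pose('nl',45,5)[0],s['wrist_force'],s['moment'],s['gripper_width'],s['finger_force'])
R=Ro.from_quat(s['orientation']);print((pose('nl',0,0)[1].inv()*R).as_rotvec(degrees=True))
snap('side','side4.png')
a=cv2.imread('pics/side4.png')[130:270,150:320]
cv2.imwrite('pics/c4.png',cv2.resize(a,None,fx=4,fy=4,interpolation=2))
E
```

```text
[ 0.9732116  -0.81899255 -0.92316714  0.33185952 -1.16935341 -0.10354104] [0.44568926 0.13981422 0.11908348] [0.44518501 0.1395239  0.11714996] [-11.43616819  -0.95197873   7.26057418] [-0.12009382  3.76596042  0.03805595] 0.012934444774556412 49.21944558620453
[1.58078056e-02 1.13584446e-02 4.58913178e+01]
```

View pics/c4.png

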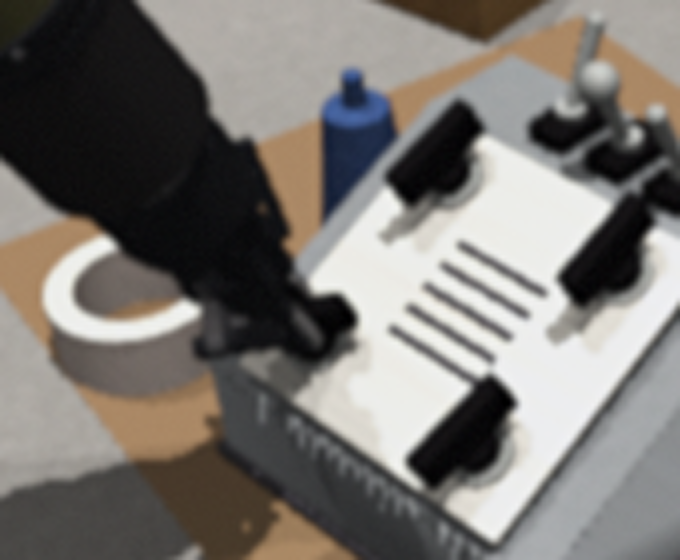

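The nl bar is turned to about 45° (crop ~(335,320)). Next is fr.

```bash
cat >> h.py <<'E'
def nxt(k0,a0,u0,k1,a1,u1,n):
    s=sensors.get_state();R0=Ro.from_quat(s['orientation']);p0=s['ee_pos']
    up=p0-R0.apply([0,0,.045]);p1,R1=pose(k1,a1,u1+45);pf,_=pose(k1,a1,u1)
    plan([(p1,R1,n),(pf,R1,2)],40,(up,R0))
E
python3 -c "
from h import *
nxt('nl',45,5,'fr',0,8,8)"
```

```text
[22.0, 0.8, -0.2, -0.0, -0.0, -5.71, 40]
[21.8, 2.9, -0.2, -0.0, -0.0, -5.71, 40]
[21.5, 5.1, -0.2, -0.0, -0.0, -5.71, 40]
[20.8, 7.2, -0.1, -0.0, -0.0, -5.71, 40]
[19.9, 9.3, -0.2, -0.0, -0.0, -5.71, 40]
[19.0, 11.2, -0.2, -0.0, -0.0, -5.71, 40]
[17.8, 13.0, -0.2, -0.0, -0.0, -5.71, 40]
[16.3, 14.7, -0.2, -0.0, -0.0, -5.71, 40]
-
[0.0, 0.0, 22.5, 0.0, 0.0, 0.0, 40]
[0.0, 0.0, 22.5, 0.0, 0.0, 0.0, 40]
-
```

Request:
drive_tool([
  [[0, 0, 0, 0, 0, 0, 40], [0, 0, 0, 0, 0, 0, 40], [0, 0, -22, 0, 0, 0, 40], [0, 0, -23, 0, 0, 0, 40]],
])

```text
time: 5.55
ee_pos: [0.4264, 0.1351, 0.1568]
orientation: [0.932, -0.294, 0.19, -0.099]
wrist_force: [-0.1, 0.6, 0.5]
gripper_width: 0.0397
finger_force: 0.0
```

Request:
drive_tool([
  [[22, 1, 0, 0, 0, -5.7, 40], [22, 3, 0, 0, 0, -5.7, 40], [21.5, 5, 0, 0, 0, -5.7, 40], [21, 7, 0, 0, 0, -5.7, 40], [20, 9, 0, 0, 0, -5.7, 40], [19, 11, -0.2, 0, 0, -5.7, 40], [18, 13, -0.2, 0, 0, -5.7, 40], [16, 15, -0.2, 0, 0, -5.7, 40]],
])

```text
time: 6.22
ee_pos: [0.5578, 0.027, 0.209]
orientation: [0.972, 0.093, 0.215, -0.019]
wrist_force: [-0.1, 0.8, 0.3]
gripper_width: 0.04
finger_force: 0.0
```

```bash
python3 -c "
from h import *
plan([(*pose('fr',0,8),2)],40)"
```

```text
[-0.2, -0.6, 21.1, 0.03, 0.03, 0.18, 40]
[-0.2, -0.7, 21.1, 0.03, 0.03, 0.18, 40]
-
```

Request:
drive_tool([
  [[0, 0, 21, 0, 0, 0, 40], [0, -1, 21, 0, 0, 0, 40], [0, 0, 0, 0, 0, 0, 40], [0, 0, 0, 0, 0, 0, 8], [0, 0, 0, 0, 0, 0, 8], [0, 0, 0, 0, 0, 0, 8], [0, 0, 0, 0, 0, 0, 8]],
])

```text
time: 6.8
ee_pos: [0.574, 0.0328, 0.1724]
orientation: [0.972, 0.091, 0.216, -0.02]
wrist_force: [-2.8, 2.0, -0.0]
gripper_width: 0.0131
finger_force: 50.8
```

```bash
cat >> h.py <<'E'
def chk(k,a,u):
    s=sensors.get_state();p,R=pose(k,a,u);R0=Ro.from_quat(s['orientation'])
    print('j',s['joint_positions'].round(2),'err mm (tool)',(R0.inv().apply(s['ee_pos']-p)*1000).round(1),'turn',(pose(k,0,0)[1].inv()*R0).as_rotvec(degrees=True).round(1),'F',s['wrist_force'].round(1),'w',round(s['gripper_width'],4),'t',s['time'])
E
python3 -c "
from h import *
chk('fr',0,8)"
```

```text
j [ 0.48 -0.43 -0.54  0.14 -1.05  1.23] err mm (tool) [ 0.4 -1.5 -1.8] turn [ 0.   0.  -0.1] F [-2.8  2.  -0. ] w 0.0131 t 6.8
```

Request:
drive_tool([
  [[0, 0, 0.4, 0, 0, 6.5, 8], [0, 0, 0.4, 0, 0, 6.5, 8], [0, 0, 0.5, 0, 0, 6.5, 8], [0, 0, 0.4, 0, 0, 6.5, 8], [0, 0, 0.4, 0, 0, 6.5, 8], [0, 0, 0.5, 0, 0, 6.5, 8], [0, 0, 0.4, 0, 0, 6.5, 8], [0, 0, 0, 0, 0, 0, 8]],
])

```text
time: 7.47
ee_pos: [0.5754, 0.0336, 0.1698]
orientation: [0.931, -0.295, 0.191, -0.103]
wrist_force: [-3.0, 4.3, 0.9]
gripper_width: 0.0132
finger_force: 50.8
```

```bash
python3 -c "
from h import *
chk('fr',45,5);nxt('fr',45,5,'nr',0,8,8)"
```

```text
j [ 0.48 -0.43 -0.54  0.14 -1.04  0.43] err mm (tool) [-1.  -1.8 -1.8] turn [ 0.1  0.  45.7] F [-3.   4.3  0.9] w 0.0132 t 7.4667
[-10.4, 11.0, -0.2, -0.01, -0.01, -5.71, 40]
[-11.3, 9.8, -0.1, -0.01, -0.01, -5.71, 40]
[-12.4, 8.7, -0.2, -0.01, -0.01, -5.71, 40]
[-13.1, 7.4, -0.1, -0.01, -0.01, -5.71, 40]
[-13.8, 6.1, -0.2, -0.01, -0.01, -5.71, 40]
[-14.3, 4.7, -0.1, -0.01, -0.01, -5.71, 40]
[-14.7, 3.2, -0.2, -0.01, -0.01, -5.71, 40]
[-15.0, 1.8, -0.1, -0.01, -0.01, -5.71, 40]
-
[-0.0, -0.0, 22.5, 0.0, 0.0, 0.0, 40]
[-0.0, -0.0, 22.5, 0.0, 0.0, 0.0, 40]
-
```

Request:
drive_tool([
  [[0, 0, 0, 0, 0, 0, 40], [0, 0, 0, 0, 0, 0, 40], [0, 0, -22, 0, 0, 0, 40], [0, 0, -23, 0, 0, 0, 40]],
])

```text
time: 7.8
ee_pos: [0.5559, 0.0286, 0.2083]
orientation: [0.932, -0.292, 0.19, -0.1]
wrist_force: [0.0, -0.6, 0.2]
gripper_width: 0.0398
finger_force: 0.0
```

Request:
drive_tool([
  [[-10.4, 11, 0, 0, 0, -5.7, 40], [-11.4, 9.8, 0, 0, 0, -5.7, 40], [-12.4, 8.7, -0.2, 0, 0, -5.7, 40], [-13, 7.4, -0.2, 0, 0, -5.7, 40], [-13.8, 6, -0.2, 0, 0, -5.7, 40], [-14.3, 4.7, -0.2, 0, 0, -5.7, 40], [-14.7, 3.2, -0.2, 0, 0, -5.7, 40], [-15, 1.8, -0.2, 0, 0, -5.7, 40]],
])

```text
time: 8.47
ee_pos: [0.4488, 0.0062, 0.1597]
orientation: [0.972, 0.094, 0.216, -0.019]
wrist_force: [-0.7, -0.8, 1.2]
gripper_width: 0.04
finger_force: 0.0
```

```bash
python3 -c "
from h import *
plan([(*pose('nr',0,8),2)],40)"
```

```text
[0.5, -0.9, 22.2, 0.03, -0.01, 0.23, 40]
[0.5, -0.9, 22.2, 0.03, -0.01, 0.23, 40]
-
```

Request:
drive_tool([
  [[0, 0, 22, 0, 0, 0, 40], [0.5, -1, 22, 0, 0, 0, 40], [0, 0, 0, 0, 0, 0, 40], [0, 0, 0, 0, 0, 0, 8], [0, 0, 0, 0, 0, 0, 8], [0, 0, 0, 0, 0, 0, 8], [0, 0, 0, 0, 0, 0, 8]],
])

```text
time: 9.05
ee_pos: [0.4676, 0.012, 0.1215]
orientation: [0.972, 0.091, 0.216, -0.021]
wrist_force: [-9.1, 6.7, 2.1]
gripper_width: 0.0129
finger_force: 48.3
```

```bash
python3 -c "
from h import *
chk('nr',0,8)"
```

```text
j [ 0.59 -0.82 -0.87  0.18 -1.12  1.12] err mm (tool) [ 0.6 -0.6 -1.5] turn [ 0.1  0.  -0.1] F [-9.1  6.7  2.1] w 0.0129 t 9.05
```

Request:
drive_tool([
  [[0, 0, 0.4, 0, 0, 6.5, 8], [0, 0, 0.4, 0, 0, 6.5, 8], [0, 0, 0.5, 0, 0, 6.5, 8], [0, 0, 0.4, 0, 0, 6.5, 8], [0, 0, 0.4, 0, 0, 6.5, 8], [0, 0, 0.5, 0, 0, 6.5, 8], [0, 0, 0.4, 0, 0, 6.5, 8], [0, 0, 0, 0, 0, 0, 8]],
])

```text
time: 9.72
ee_pos: [0.469, 0.0127, 0.1188]
orientation: [0.931, -0.294, 0.191, -0.103]
wrist_force: [-8.9, 7.7, 2.3]
gripper_width: 0.013
finger_force: 48.9
```

```bash
python3 -c "
from h import *
chk('nr',45,5);nxt('nr',45,5,'fl',0,8,8)"
```

```text
j [ 0.59 -0.81 -0.87  0.18 -1.11  0.32] err mm (tool) [-0.1 -1.3 -1.5] turn [ 0.2 -0.  45.7] F [-8.9  7.7  2.3] w 0.013 t 9.7167
[-1.1, -21.9, -0.1, -0.02, 0.0, -5.71, 40]
[1.0, -22.0, -0.2, -0.02, 0.0, -5.71, 40]
[3.3, -21.7, -0.1, -0.02, 0.0, -5.71, 40]
[5.3, -21.3, -0.2, -0.02, 0.0, -5.71, 40]
[7.5, -20.7, -0.2, -0.02, 0.0, -5.71, 40]
[9.5, -19.8, -0.1, -0.02, 0.0, -5.71, 40]
[11.4, -18.7, -0.2, -0.02, 0.0, -5.71, 40]
[13.3, -17.6, -0.2, -0.02, 0.0, -5.71, 40]
-
[0.0, -0.0, 22.5, 0.0, 0.0, 0.0, 40]
[0.0, 0.0, 22.5, 0.0, 0.0, 0.0, 40]
-
```

Request:
drive_tool([
  [[0, 0, 0, 0, 0, 0, 40], [0, 0, 0, 0, 0, 0, 40], [0, 0, -22, 0, 0, 0, 40], [0, 0, -23, 0, 0, 0, 40]],
])

```text
time: 10.05
ee_pos: [0.4496, 0.007, 0.1576]
orientation: [0.932, -0.292, 0.19, -0.1]
wrist_force: [0.2, -0.1, 0.9]
gripper_width: 0.0398
finger_force: 0.0
```

Request:
drive_tool([
  [[-1, -22, 0, 0, 0, -5.7, 40], [1, -22, 0, 0, 0, -5.7, 40], [3.3, -21.7, -0.2, 0, 0, -5.7, 40], [5.3, -21.3, -0.2, 0, 0, -5.7, 40], [7.5, -20.7, -0.2, 0, 0, -5.7, 40], [9.5, -19.8, -0.2, 0, 0, -5.7, 40], [11.4, -18.7, -0.2, 0, 0, -5.7, 40], [13.3, -17.6, -0.2, 0, 0, -5.7, 40]],
])

```text
time: 10.72
ee_pos: [0.5325, 0.1559, 0.2101]
orientation: [0.972, 0.095, 0.216, -0.018]
wrist_force: [0.5, -0.8, -0.1]
gripper_width: 0.04
finger_force: 0.0
```

```bash
python3 -c "
from h import *
plan([(*pose('fl',0,8),2)],40)"
```

```text
[0.1, 0.0, 21.8, 0.03, -0.01, 0.29, 40]
[0.1, 0.0, 21.8, 0.03, -0.01, 0.29, 40]
-
```

Request:
drive_tool([
  [[0, 0, 22, 0, 0, 0, 40], [0, 0, 22, 0, 0, 0, 40], [0, 0, 0, 0, 0, 0, 40], [0, 0, 0, 0, 0, 0, 8], [0, 0, 0, 0, 0, 0, 8], [0, 0, 0, 0, 0, 0, 8], [0, 0, 0, 0, 0, 0, 8]],
])

```text
time: 11.3
ee_pos: [0.5499, 0.1603, 0.1709]
orientation: [0.972, 0.093, 0.216, -0.021]
wrist_force: [-4.6, 8.1, -0.7]
gripper_width: 0.013
finger_force: 48.7
```

```bash
python3 -c "
from h import *
chk('fl',0,8)"
```

```text
j [ 0.77 -0.44 -0.59  0.27 -1.06  0.9 ] err mm (tool) [-0.5 -1.2 -0.6] turn [ 0.2  0.1 -0.3] F [-4.6  8.1 -0.7] w 0.013 t 11.3
```

Request:
drive_tool([
  [[0, 0, 0.4, 0, 0, 6.5, 8], [0, 0, 0.4, 0, 0, 6.5, 8], [0, 0, 0.5, 0, 0, 6.5, 8], [0, 0, 0.4, 0, 0, 6.5, 8], [0, 0, 0.4, 0, 0, 6.5, 8], [0, 0, 0.5, 0, 0, 6.5, 8], [0, 0, 0.4, 0, 0, 6.5, 8], [0, 0, 0, 0, 0, 0, 8]],
])

```text
time: 11.97
ee_pos: [0.551, 0.1613, 0.1682]
orientation: [0.931, -0.293, 0.191, -0.105]
wrist_force: [-4.1, 10.7, -1.3]
gripper_width: 0.0127
finger_force: 49.0
```

```bash
python3 -c "
from h import *
chk('fl',45,5);nxt('fl',45,5,'nl',45,5,5)"
```

```text
j [ 0.77 -0.44 -0.59  0.27 -1.06  0.1 ] err mm (tool) [-1.8 -1.1 -0.6] turn [ 0.3  0.  45.5] F [-4.1 10.7 -1.3] w 0.0127 t 11.9667
[-16.5, 17.3, 0.1, -0.06, 0.02, -0.11, 40]
[-16.5, 17.3, 0.0, -0.06, 0.02, -0.11, 40]
[-16.5, 17.2, 0.1, -0.06, 0.02, -0.11, 40]
[-16.6, 17.2, 0.1, -0.06, 0.02, -0.11, 40]
[-16.6, 17.2, 0.2, -0.06, 0.02, -0.11, 40]
-
[-0.0, 0.0, 22.5, 0.0, 0.0, 0.0, 40]
[0.0, 0.0, 22.5, 0.0, 0.0, 0.0, 40]
-
```

Request:
drive_tool([
  [[0, 0, 0, 0, 0, 0, 40], [0, 0, 0, 0, 0, 0, 40], [0, 0, -22, 0, 0, 0, 40], [0, 0, -23, 0, 0, 0, 40]],
])

```text
time: 12.3
ee_pos: [0.5321, 0.1542, 0.2072]
orientation: [0.932, -0.291, 0.191, -0.1]
wrist_force: [0.3, 0.1, 1.2]
gripper_width: 0.04
finger_force: 0.0
```

```bash
python3 - <<'E'
from h import *
snap('top','top5.png');snap('side','side5.png')
b=cv2.imread('pics/top5.png')[160:300,230:370];a=cv2.imread('pics/side5.png')[130:270,180:320]
cv2.imwrite('pics/c5.png',np.hstack([cv2.resize(a,(400,400)),cv2.resize(b,(400,400))]))
E
```

```text
(no output)
```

View pics/c5.png

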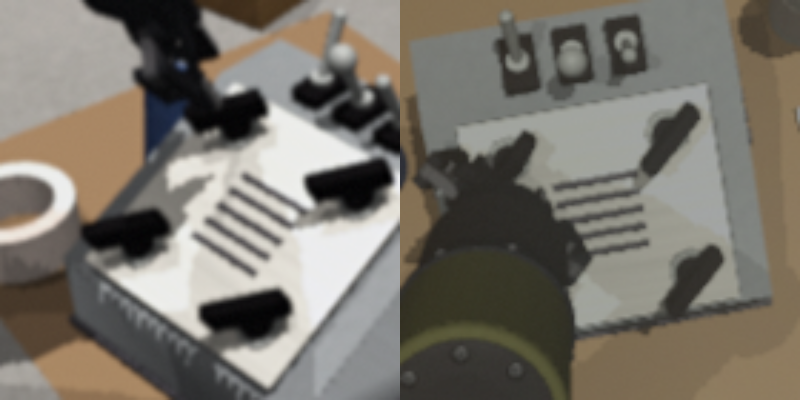

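All four bars show about 45° turned (side crop: nl (130,230), nr (245,310), fr (350,180), fl (230,110)). Now the second round.

Request:
drive_tool([
  [[-16.5, 17.3, 0, 0, 0, 0, 40], [-16.5, 17.3, 0, 0, 0, 0, 40], [-16.5, 17.2, 0, 0, 0, 0, 40], [-16.5, 17.2, 0, 0, 0, 0, 40], [-16.5, 17.2, 0, 0, 0, 0, 40], [0, 0, 0, 0, 0, 0, 40]],
])

```text
time: 12.9
ee_pos: [0.4249, 0.1325, 0.1561]
orientation: [0.932, -0.291, 0.191, -0.102]
wrist_force: [0.3, 0.1, 0.2]
gripper_width: 0.04
finger_force: 0.0
```

```bash
python3 -c "
from h import *
plan([(*pose('nl',45,5),2)],40)"
```

```text
[-0.1, -2.1, 22.2, -0.05, 0.02, -0.11, 40]
[-0.1, -2.1, 22.1, -0.05, 0.02, -0.11, 40]
-
```

Request:
drive_tool([
  [[0, -2, 22, 0, 0, 0, 40], [0, -2, 22, 0, 0, 0, 40], [0, 0, 0, 0, 0, 0, 40], [0, 0, 0, 0, 0, 0, 8], [0, 0, 0, 0, 0, 0, 8], [0, 0, 0, 0, 0, 0, 8], [0, 0, 0, 0, 0, 0, 8]],
], squeeze=60)

```text
time: 13.48
ee_pos: [0.447, 0.1391, 0.1197]
orientation: [0.932, -0.291, 0.192, -0.1]
wrist_force: [-4.9, -4.4, 2.6]
gripper_width: 0.013
finger_force: 60.5
```

```bash
python3 -c "
from h import *
chk('nl',45,5)"
```

```text
j [ 0.97 -0.81 -0.92  0.33 -1.17 -0.09] err mm (tool) [ 2.4 -1.3 -1.6] turn [-0.1  0.  45.3] F [-4.9 -4.4  2.6] w 0.013 t 13.4833
```

Request:
drive_tool([
  [[0, 0, 0.4, 0, 0, 6.9, 8], [0, 0, 0.4, 0, 0, 6.9, 8], [0, 0, 0.5, 0, 0, 6.9, 8], [0, 0, 0.4, 0, 0, 6.9, 8], [0, 0, 0.4, 0, 0, 6.9, 8], [0, 0, 0.5, 0, 0, 6.9, 8], [0, 0, 0.4, 0, 0, 6, 8], [0, 0, 0, 0, 0, 0, 8]],
])

```text
time: 14.15
ee_pos: [0.4469, 0.138, 0.116]
orientation: [0.735, -0.643, 0.135, -0.167]
wrist_force: [-21.8, -9.1, 8.3]
gripper_width: 0.0126
finger_force: 63.2
```

```bash
python3 -c "
from h import *
chk('nl',90,2);print(sensors.get_state()['moment'])
nxt('nl',90,2,'fr',45,5,8)"
```

```text
j [ 0.97 -0.81 -0.92  0.33 -1.17 -0.92] err mm (tool) [ 1.8 -0.9 -1.4] turn [-0.4  0.  92.9] F [-21.8  -9.1   8.3] w 0.0126 t 14.15
[-3.05049519  6.81571197  0.30440413]
[15.3, -15.7, -0.2, 0.05, -0.02, -5.99, 40]
[16.8, -13.9, -0.2, 0.05, -0.02, -5.99, 40]
[18.2, -12.2, -0.2, 0.05, -0.02, -5.99, 40]
[19.4, -10.2, -0.1, 0.05, -0.02, -5.99, 40]
[20.3, -8.1, -0.2, 0.05, -0.02, -5.99, 40]
[21.1, -5.9, -0.2, 0.05, -0.02, -5.99, 40]
[21.5, -3.7, -0.2, 0.05, -0.02, -5.99, 40]
[21.9, -1.4, -0.2, 0.05, -0.02, -5.99, 40]
-
[-0.0, 0.0, 22.5, 0.0, 0.0, 0.0, 40]
[-0.0, 0.0, 22.5, 0.0, 0.0, 0.0, 40]
-
```

Request:
drive_tool([
  [[0, 0, 0, 0, 0, 0, 40], [0, 0, 0, 0, 0, 0, 40], [0, 0, -22, 0, 0, 0, 40], [0, 0, -23, 0, 0, 0, 40]],
])

```text
time: 14.48
ee_pos: [0.4292, 0.136, 0.1564]
orientation: [0.736, -0.641, 0.135, -0.168]
wrist_force: [0.6, 0.6, 0.3]
gripper_width: 0.0401
finger_force: 0.0
```

Request:
drive_tool([
  [[15.3, -15.7, -0.2, 0, 0, -6, 40], [16.8, -14, -0.2, 0, 0, -6, 40], [18.2, -12.2, -0.2, 0, 0, -6, 40], [19.4, -10.2, -0.2, 0, 0, -6, 40], [20.3, -8, -0.2, 0, 0, -6, 40], [21, -6, -0.2, 0, 0, -6, 40], [21.5, -3.7, -0.2, 0, 0, -6, 40], [22, -1.4, -0.2, 0, 0, -6, 40]],
])

```text
time: 15.15
ee_pos: [0.5602, 0.03, 0.2098]
orientation: [0.934, -0.283, 0.193, -0.1]
wrist_force: [0.6, 0.5, 0.1]
gripper_width: 0.0402
finger_force: 0.0
```

```bash
python3 -c "
from h import *
plan([(*pose('fr',45,5),2)],40)"
```

```text
[-0.8, 1.7, 22.3, -0.01, -0.04, 0.34, 40]
[-0.8, 1.6, 22.4, -0.01, -0.04, 0.34, 40]
-
```

Request:
drive_tool([
  [[-1, 1, 22, 0, 0, 0, 40], [-1, 1, 22, 0, 0, 0, 40], [0, 0, 0, 0, 0, 0, 40], [0, 0, 0, 0, 0, 0, 8], [0, 0, 0, 0, 0, 0, 8], [0, 0, 0, 0, 0, 0, 8], [0, 0, 0, 0, 0, 0, 8]],
])

```text
time: 15.73
ee_pos: [0.5752, 0.0341, 0.1695]
orientation: [0.933, -0.286, 0.193, -0.101]
wrist_force: [-2.0, 1.5, 3.3]
gripper_width: 0.013
finger_force: 61.6
```

```bash
python3 -c "
from h import *
chk('fr',45,5)"
```

```text
j [ 0.49 -0.43 -0.54  0.15 -1.04  0.44] err mm (tool) [-1.5 -2.  -1.6] turn [ 0.   0.1 44.6] F [-2.   1.5  3.3] w 0.013 t 15.7333
```

Low forces, so the grip is well centred.

Request:
drive_tool([
  [[0, 0, 0.4, 0, 0, 6.9, 8], [0, 0, 0.4, 0, 0, 6.9, 8], [0, 0, 0.5, 0, 0, 6.9, 8], [0, 0, 0.4, 0, 0, 6.9, 8], [0, 0, 0.4, 0, 0, 6.9, 8], [0, 0, 0.5, 0, 0, 6.9, 8], [0, 0, 0.4, 0, 0, 6.9, 8], [0, 0, 0, 0, 0, 0, 8]],
])

```text
time: 16.4
ee_pos: [0.5769, 0.0349, 0.167]
orientation: [0.734, -0.643, 0.135, -0.172]
wrist_force: [-1.0, 3.3, 3.9]
gripper_width: 0.0128
finger_force: 63.0
```

```bash
python3 -c "
from h import *
chk('fr',90,2);print(sensors.get_state()['moment'])
nxt('fr',90,2,'nr',45,5,8)"
```

```text
j [ 0.48 -0.43 -0.55  0.15 -1.03 -0.4 ] err mm (tool) [-3.  -0.9 -1.6] turn [ 0.2  0.2 93. ] F [-1.   3.3  3.9] w 0.0128 t 16.4
[0.38901492 0.64894019 1.26490372]
[1.2, 15.1, -0.2, -0.03, -0.01, -6.0, 40]
[-0.5, 15.1, -0.3, -0.03, -0.01, -6.0, 40]
[-2.0, 15.0, -0.2, -0.03, -0.01, -6.0, 40]
[-3.5, 14.7, -0.2, -0.03, -0.01, -6.0, 40]
[-5.1, 14.2, -0.2, -0.03, -0.01, -6.0, 40]
[-6.5, 13.6, -0.2, -0.03, -0.01, -6.0, 40]
[-7.9, 12.9, -0.2, -0.03, -0.01, -6.0, 40]
[-9.2, 12.0, -0.2, -0.03, -0.01, -6.0, 40]
-
[0.0, -0.0, 22.5, 0.0, 0.0, 0.0, 40]
[0.0, -0.0, 22.5, 0.0, 0.0, 0.0, 40]
-
```

Request:
drive_tool([
  [[0, 0, 0, 0, 0, 0, 40], [0, 0, 0, 0, 0, 0, 40], [0, 0, -22, 0, 0, 0, 40], [0, 0, -23, 0, 0, 0, 40]],
])

```text
time: 16.73
ee_pos: [0.5561, 0.0298, 0.2029]
orientation: [0.736, -0.643, 0.133, -0.167]
wrist_force: [-0.0, 0.1, 1.1]
gripper_width: 0.0399
finger_force: 0.0
```

Request:
drive_tool([
  [[1.2, 15, -0.2, 0, 0, -6, 40], [-0.5, 15, -0.2, 0, 0, -6, 40], [-2, 15, -0.2, 0, 0, -6, 40], [-3.5, 14.7, -0.2, 0, 0, -6, 40], [-5, 14.2, -0.2, 0, 0, -6, 40], [-6.5, 13.6, -0.2, 0, 0, -6, 40], [-8, 13, -0.2, 0, 0, -6, 40], [-9.2, 12, -0.2, 0, 0, -6, 40]],
])

```text
time: 17.4
ee_pos: [0.4487, 0.0065, 0.1546]
orientation: [0.934, -0.285, 0.191, -0.099]
wrist_force: [0.2, -0.7, -0.6]
gripper_width: 0.0397
finger_force: 0.0
```

```bash
python3 -c "
from h import *
plan([(*pose('nr',45,5),2)],40)"
```

```text
[0.6, -1.7, 21.4, 0.07, 0.02, 0.24, 40]
[0.7, -1.6, 21.4, 0.07, 0.02, 0.24, 40]
-
```

Request:
drive_tool([
  [[0, -1, 21.5, 0, 0, 0, 40], [0, -1, 21.5, 0, 0, 0, 40], [0, 0, 0, 0, 0, 0, 40], [0, 0, 0, 0, 0, 0, 8], [0, 0, 0, 0, 0, 0, 8], [0, 0, 0, 0, 0, 0, 8], [0, 0, 0, 0, 0, 0, 8]],
])

```text
time: 17.98
ee_pos: [0.469, 0.0126, 0.1188]
orientation: [0.933, -0.288, 0.192, -0.101]
wrist_force: [0.3, 3.1, 1.0]
gripper_width: 0.0127
finger_force: 61.9
```

```bash
python3 -c "
from h import *
chk('nr',45,5)"
```

```text
j [ 0.59 -0.82 -0.87  0.19 -1.11  0.33] err mm (tool) [-0.  -1.2 -1.4] turn [ 0.1  0.1 44.9] F [0.3 3.1 1. ] w 0.0127 t 17.9833
```

Request:
drive_tool([
  [[0, 0, 0.4, 0, 0, 6.9, 8], [0, 0, 0.4, 0, 0, 6.9, 8], [0, 0, 0.5, 0, 0, 6.9, 8], [0, 0, 0.4, 0, 0, 6.9, 8], [0, 0, 0.4, 0, 0, 6.9, 8], [0, 0, 0.5, 0, 0, 6.9, 8], [0, 0, 0.4, 0, 0, 6.9, 8], [0, 0, 0, 0, 0, 0, 8]],
])

```text
time: 18.65
ee_pos: [0.4703, 0.0129, 0.1161]
orientation: [0.733, -0.645, 0.134, -0.171]
wrist_force: [-0.5, 4.3, 2.5]
gripper_width: 0.0131
finger_force: 63.7
```

```bash
python3 -c "
from h import *
chk('nr',90,2);print(sensors.get_state()['moment'])
nxt('nr',90,2,'fl',45,5,8)"
```

```text
j [ 0.59 -0.81 -0.88  0.19 -1.11 -0.51] err mm (tool) [-1.  -0.9 -1.4] turn [ 0.1  0.1 93.3] F [-0.5  4.3  2.5] w 0.0131 t 18.65
[0.83335586 0.98698457 1.57729332]
[-17.0, -13.9, -0.2, -0.01, -0.0, -6.04, 40]
[-15.4, -15.7, -0.1, -0.01, -0.0, -6.04, 40]
[-13.7, -17.2, -0.2, -0.01, -0.0, -6.04, 40]
[-11.7, -18.5, -0.2, -0.01, -0.0, -6.04, 40]
[-9.8, -19.7, -0.2, -0.01, -0.0, -6.04, 40]
[-7.7, -20.5, -0.1, -0.01, -0.0, -6.04, 40]
[-5.4, -21.3, -0.2, -0.01, -0.0, -6.04, 40]
[-3.2, -21.7, -0.2, -0.01, -0.0, -6.04, 40]
-
[-0.0, 0.0, 22.5, 0.0, 0.0, 0.0, 40]
[-0.0, 0.0, 22.5, 0.0, 0.0, 0.0, 40]
-
```

Request:
drive_tool([
  [[0, 0, 0, 0, 0, 0, 40], [0, 0, 0, 0, 0, 0, 40], [0, 0, -22, 0, 0, 0, 40], [0, 0, -23, 0, 0, 0, 40]],
])

```text
time: 18.98
ee_pos: [0.4498, 0.0077, 0.1537]
orientation: [0.734, -0.645, 0.133, -0.167]
wrist_force: [-0.5, 0.9, 0.9]
gripper_width: 0.0399
finger_force: 0.0
```

Request:
drive_tool([
  [[-17, -14, -0.2, 0, 0, -6, 40], [-15.4, -15.7, -0.2, 0, 0, -6, 40], [-13.7, -17.2, -0.2, 0, 0, -6, 40], [-11.7, -18.5, -0.2, 0, 0, -6, 40], [-9.8, -19.7, -0.2, 0, 0, -6, 40], [-7.7, -20.5, -0.2, 0, 0, -6, 40], [-5.4, -21.3, -0.2, 0, 0, -6, 40], [-3.2, -21.7, -0.2, 0, 0, -6, 40]],
])

```text
time: 19.65
ee_pos: [0.5334, 0.1555, 0.2068]
orientation: [0.933, -0.288, 0.191, -0.099]
wrist_force: [-0.3, 0.0, 0.5]
gripper_width: 0.0397
finger_force: 0.0
```

```bash
python3 -c "
from h import *
plan([(*pose('fl',45,5),2)],40)"
```

```text
[0.1, -0.5, 21.7, 0.08, -0.0, 0.1, 40]
[0.1, -0.5, 21.7, 0.08, -0.0, 0.1, 40]
-
```

Request:
drive_tool([
  [[-1, -1, 21.5, 0, 0, 0, 40], [-1, -1, 21.5, 0, 0, 0, 40], [0, 0, 0, 0, 0, 0, 40], [0, 0, 0, 0, 0, 0, 8], [0, 0, 0, 0, 0, 0, 8], [0, 0, 0, 0, 0, 0, 8], [0, 0, 0, 0, 0, 0, 8]],
])

```text
time: 20.23
ee_pos: [0.5507, 0.1613, 0.1697]
orientation: [0.932, -0.291, 0.192, -0.102]
wrist_force: [1.1, 0.3, 0.5]
gripper_width: 0.0128
finger_force: 61.9
```

```bash
python3 -c "
from h import *
chk('fl',45,5)"
```

```text
j [ 0.78 -0.44 -0.59  0.27 -1.06  0.1 ] err mm (tool) [-1.6 -1.4 -2.1] turn [ 0.   0.1 45.2] F [1.1 0.3 0.5] w 0.0128 t 20.2333
```

Request:
drive_tool([
  [[0, 0, 0.4, 0, 0, 6.9, 8], [0, 0, 0.4, 0, 0, 6.9, 8], [0, 0, 0.5, 0, 0, 6.9, 8], [0, 0, 0.4, 0, 0, 6.9, 8], [0, 0, 0.4, 0, 0, 6.9, 8], [0, 0, 0.5, 0, 0, 6.9, 8], [0, 0, 0.4, 0, 0, 6.9, 8], [0, 0, 0, 0, 0, 0, 8]],
])

```text
time: 20.9
ee_pos: [0.5522, 0.1619, 0.1671]
orientation: [0.731, -0.647, 0.134, -0.171]
wrist_force: [2.0, -0.8, 2.1]
gripper_width: 0.0129
finger_force: 63.9
```

```bash
python3 -c "
from h import *
chk('fl',90,2);print(sensors.get_state()['moment'])"
```

```text
j [ 0.78 -0.43 -0.59  0.28 -1.05 -0.75] err mm (tool) [-2.4  0.  -2.1] turn [ 0.1  0.1 93.6] F [ 2.  -0.8  2.1] w 0.0129 t 20.9
[-0.478187    0.48204405  1.12123786]
```

Request:
drive_tool([
  [[0, 0, 0, 0, 0, 0, 36], [0, 0, 0, 0, 0, 0, 36], [0, 0, -25, 0, 0, 0, 36], [0, 0, -35, 0, 0, 0, 36], [0, 0, 0, 0, 0, 0, 0]],
])

```text
time: 21.32
ee_pos: [0.5274, 0.157, 0.2275]
orientation: [0.731, -0.645, 0.135, -0.174]
wrist_force: [0.5, 0.3, 1.5]
gripper_width: 0.0252
finger_force: 0.0
```

```bash
python3 - <<'E'
from h import *
c={'side':snap('side','side6.png'),'top':snap('top','top6.png')}
B=Ro.from_euler('z',V[2]);W=lambda x,z:np.array([V[0],V[1],0])+B.apply([x,V[5],z])
R=pose('fl',90,0)[1];a=W(.036,.199);n=B.apply(SN)
plan([(a+n*.045,R,6),(a,R,2),(W(.108,.199),R,9)],0)
q=vision.spot_point('top','switch_ball_tip'),vision.spot_point('side','switch_ball_tip');print(q,proj(c['top'],G['ball']),proj(c['side'],G['ball']))
b=cv2.imread('pics/top6.png')[140:300,220:380];a=cv2.imread('pics/side6.png')[120:260,190:330]
cv2.imwrite('pics/c6.png',np.hstack([cv2.resize(a,(400,400)),cv2.resize(b,(400,400))]))
E
```

```text
[10.8, -6.8, -0.5, -0.02, 0.01, -0.58, 0]
[10.8, -6.6, -0.4, -0.02, 0.01, -0.58, 0]
[10.9, -6.5, -0.5, -0.02, 0.01, -0.58, 0]
[11.0, -6.5, -0.5, -0.02, 0.01, -0.58, 0]
[11.0, -6.3, -0.4, -0.02, 0.01, -0.58, 0]
[11.1, -6.2, -0.5, -0.02, 0.01, -0.58, 0]
-
[0.0, -0.0, 22.5, 0.0, 0.0, 0.0, 0]
[-0.0, 0.0, 22.5, 0.0, 0.0, 0.0, 0]
-
[0.0, -7.3, 3.4, 0.0, 0.0, 0.0, 0]
[0.0, -7.2, 3.4, 0.0, 0.0, 0.0, 0]
[0.0, -7.3, 3.3, 0.0, 0.0, 0.0, 0]
[0.0, -7.2, 3.4, 0.0, 0.0, 0.0, 0]
[0.0, -7.3, 3.4, 0.0, 0.0, 0.0, 0]
[0.0, -7.2, 3.4, 0.0, 0.0, 0.0, 0]
[0.0, -7.3, 3.4, 0.0, 0.0, 0.0, 0]
[0.0, -7.2, 3.3, 0.0, 0.0, 0.0, 0]
[0.0, -7.3, 3.4, 0.0, 0.0, 0.0, 0]
-
([{'position': [181.9, 293.0], 'confidence': 0.44}], [{'position': [148.3, 296.0], 'confidence': 0.64}]) [np.float64(181.1976118448539), np.float64(290.20756212673433)] [np.float64(150.94941972595907), np.float64(300.0609546224336)]
```

View pics/c6.png

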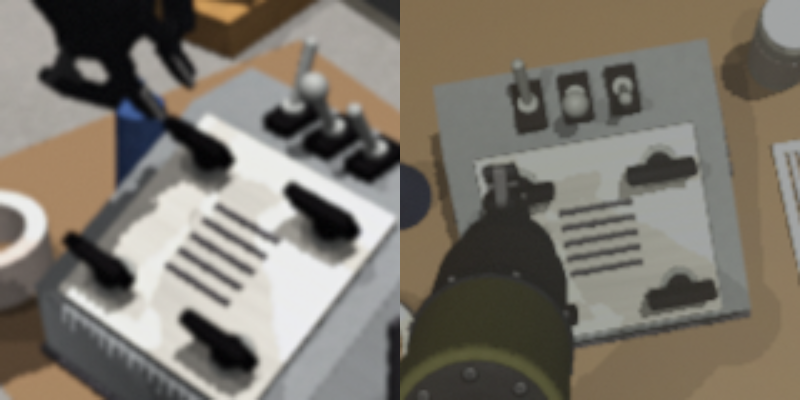

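All four bars now lie across the slope (side crop: (210,145), (325,210), (100,265), (220,340)) and the toggles are unchanged. Now the ball toggle.

Request:
drive_tool([
  [[10.8, -6.8, -0.5, 0, 0, -0.6, 0], [10.8, -6.6, -0.5, 0, 0, -0.6, 0], [11, -6.5, -0.5, 0, 0, -0.6, 0], [11, -6.5, -0.5, 0, 0, -0.6, 0], [11, -6.3, -0.5, 0, 0, -0.6, 0], [11, -6.2, -0.5, 0, 0, -0.6, 0], [0, 0, 22, 0, 0, 0, 0], [0, 0, 22, 0, 0, 0, 0]],
])

```text
time: 22.18
ee_pos: [0.5895, 0.0997, 0.1979]
orientation: [0.751, -0.624, 0.139, -0.166]
wrist_force: [-0.2, -0.0, -1.2]
gripper_width: -0.0003
finger_force: 0.0
```

```bash
python3 - <<'E'
from h import *
s=sensors.get_state();B=Ro.from_euler('z',V[2]);print(B.inv().apply(s['ee_pos']-[V[0],V[1],0]),s['wrist_force'],s['gripper_width'])
W=lambda x,z:np.array([V[0],V[1],0])+B.apply([x,V[5],z])
plan([(W(.108,.199),pose('fl',90,0)[1],10)],0)
snap('top','top7.png');snap('side','side7.png')
b=cv2.imread('pics/top7.png')[140:240,230:370];a=cv2.imread('pics/side7.png')[110:210,230:370]
cv2.imwrite('pics/c7.png',np.hstack([cv2.resize(a,(400,286)),cv2.resize(b,(400,286))]))
E
```

```text
[ 0.03606312 -0.00061787  0.19786173] [-0.15095383 -0.01580996 -1.24748886] -0.0003423036571905016
[-0.1, -6.6, 2.9, -0.0, -0.0, 0.0, 0]
[-0.1, -6.5, 3.0, -0.0, -0.0, 0.0, 0]
[-0.1, -6.6, 2.9, -0.0, -0.0, 0.0, 0]
[-0.1, -6.6, 3.0, -0.0, -0.0, 0.0, 0]
[-0.1, -6.5, 2.9, -0.0, -0.0, 0.0, 0]
[-0.2, -6.6, 2.9, -0.0, -0.0, 0.0, 0]
[-0.1, -6.6, 3.0, -0.0, -0.0, 0.0, 0]
[-0.1, -6.5, 2.9, -0.0, -0.0, 0.0, 0]
[-0.1, -6.6, 2.9, -0.0, -0.0, 0.0, 0]
[-0.1, -6.6, 3.0, -0.0, -0.0, 0.0, 0]
-
```

View pics/c7.png

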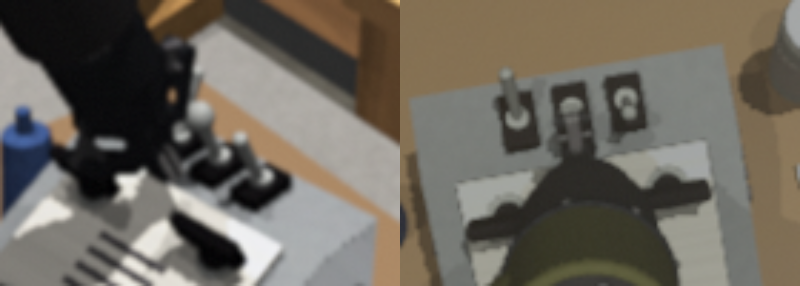

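The closed finger is lined up behind the ball (top crop, finger ~(575,135), ball ~(572,108)) and clear of both neighbours. Pushing.

Request:
drive_tool([
  [[0, -6.6, 3, 0, 0, 0, 0], [0, -6.6, 3, 0, 0, 0, 0], [0, -6.6, 3, 0, 0, 0, 0], [0, -6.6, 3, 0, 0, 0, 0], [0, -6.6, 3, 0, 0, 0, 0], [0, -6.6, 3, 0, 0, 0, 0]],
])

```text
time: 22.78
ee_pos: [0.6322, 0.1086, 0.1988]
orientation: [0.751, -0.623, 0.138, -0.166]
wrist_force: [-2.0, -1.0, 0.3]
gripper_width: -0.0001
finger_force: 0.8
```

Request:
drive_tool([
  [[0, -6.6, 3, 0, 0, 0, 0], [0, -6.6, 3, 0, 0, 0, 0], [0, 0, 0, 0, 0, 0, 0]],
])

```text
time: 23.03
ee_pos: [0.6466, 0.1111, 0.1981]
orientation: [0.751, -0.624, 0.138, -0.165]
wrist_force: [-1.7, 0.3, 0.6]
gripper_width: -0.0002
finger_force: 0.9
```

```bash
python3 - <<'E'
from h import *
s=sensors.get_state();B=Ro.from_euler('z',V[2]);print(B.inv().apply(s['ee_pos']-[V[0],V[1],0]),B.inv().apply(s['wrist_force']),s['time'])
snap('top','top8.png');snap('side','side8.png')
b=cv2.imread('pics/top8.png')[140:240,230:370];a=cv2.imread('pics/side8.png')[110:210,230:370]
cv2.imwrite('pics/c8.png',np.hstack([cv2.resize(a,(400,286)),cv2.resize(b,(400,286))]))
E
```

```text
[9.42601421e-02 1.66990052e-04 1.98116495e-01] [-1.64197665  0.65698109  0.60118406] 23.0333
```

View pics/c8.png

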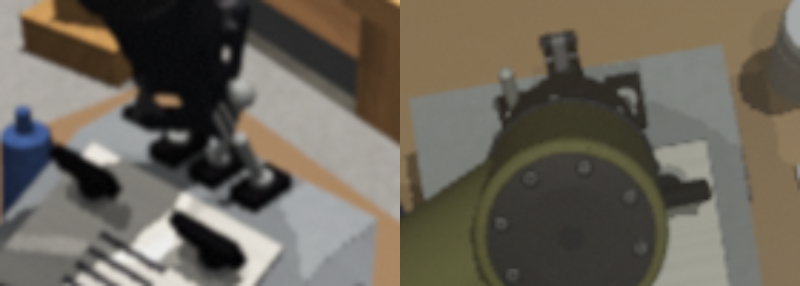

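The ball is past upright (crop ~(240,92)), the push force is about 1.7 N and the neighbours are clear. Continuing until the stop is felt.

Request:
drive_tool([
  [[0, -4.5, 2, 0, 0, 0, 0], [0, -4.5, 2, 0, 0, 0, 0], [0, 0, 0, 0, 0, 0, 0]],
])

```text
time: 23.38
ee_pos: [0.65, 0.1114, 0.1976]
orientation: [0.752, -0.625, 0.135, -0.16]
wrist_force: [-47.0, -1.8, 16.5]
gripper_width: 0.0
finger_force: 24.3
```

Request:
drive_tool([
  [[0, -2.7, 1.3, 0, 0, 0, 0], [0, 0, 0, 0, 0, 0, 0]],
])

```text
time: 23.55
ee_pos: [0.6508, 0.1115, 0.1974]
orientation: [0.752, -0.625, 0.134, -0.159]
wrist_force: [-63.8, -2.4, 23.5]
gripper_width: -0.0
finger_force: 33.4
```

Stop reached; backing off the way it came.

Request:
drive_tool([
  [[0, 8, -4, 0, 0, 0, 0], [0, 18, -8, 0, 0, 0, 0], [0, 18, -8, 0, 0, 0, 0], [0, 10, -20, 0, 0, 0, 0], [0, 0, -30, 0, 0, 0, 0], [0, 0, -30, 0, 0, 0, 0], [0, 30, -20, 0, 0, 0, 0], [0, 30, -10, 0, 0, 0, 0]],
])

```text
time: 24.22
ee_pos: [0.5028, 0.084, 0.2723]
orientation: [0.751, -0.624, 0.14, -0.168]
wrist_force: [-0.6, 1.0, 0.8]
gripper_width: 0.0
finger_force: 0.0
```

Request:
drive_tool([
  [[0, 30, -10, 0, 0, 0, 0], [0, 30, -10, 0, 0, 0, 0], [0, 30, 0, 0, 0, 0, 0], [0, 0, 0, 0, 0, 0, 0]],
])

```text
time: 24.55
ee_pos: [0.4117, 0.0671, 0.2495]
orientation: [0.751, -0.622, 0.138, -0.171]
wrist_force: [-0.6, 1.4, 0.7]
gripper_width: -0.0001
finger_force: 0.0
```

```bash
python3 - <<'E'
from h import *
s=sensors.get_state();print(s['ee_pos'],s['wrist_force'],s['time'])
snap('top','top9.png');snap('side','side9.png')
b=cv2.imread('pics/top9.png')[130:330,180:420];a=cv2.imread('pics/side9.png')[110:290,170:386]
cv2.imwrite('pics/c9.png',np.hstack([cv2.resize(a,(400,333)),cv2.resize(b,(400,333))]))
E
```

```text
[0.41170041 0.06713441 0.24946411] [-0.61383244  1.37846439  0.68075493] 24.55
```

View pics/c9.png

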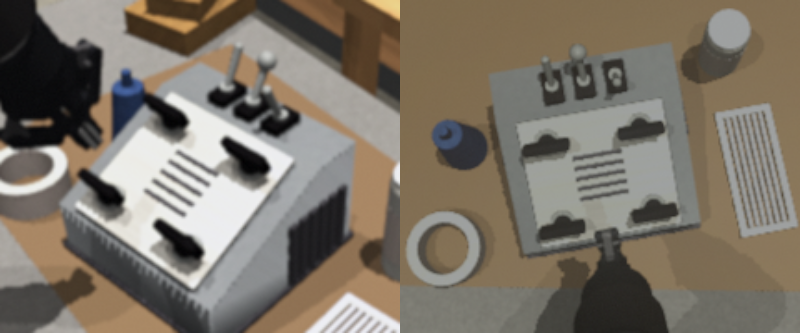

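The final picture shows the ball toggle leaning away (side crop (265,60)), its neighbours unchanged, all four bars across, the cover flat and the bystanders in place. Handing in.

```bash
python3 -c "
from h import *
print(ctrl.close_job())"
```

```text
the job is handed in; nothing more can be done
None
```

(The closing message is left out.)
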